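Draw the middle-size tube insert from under the heater hood and hold it over the light pad

TASK

Swing the hood of the dry-block heater fully open by its handle and leave it open, then draw out the middle-size one of the three tube inserts beneath it and present it over the middle of the light pad, upright and about 15 cm above the bench. Finish while still holding it there in the gripper, without putting it down; leave the other two inserts in their wells and the rest of the bench undisturbed.

Things in the scene. Friction and masses are not known exactly. Their poses are not given: they have to be found in the camera images.
- heater: Dry-block heater, fixed: white housing 180 x 280 mm (x, y), 70 mm tall, dark flat deck on top. Origin: centre of its underside on the bench; x to its back (away from the robot at yaw 0), z up. The deck, 70 mm up, has three wells 14 mm deep, 20 mm in diameter, at x = -5 mm and y = -80, 0, +80 mm, one insert in each. The hood covers deck and inserts.
- hood (a joint): Hinge of the grey opaque hood, rad: 0 shut, 1.7 fully open (stop); its front edge swings up and back. Stiff: it stays at any angle where it is left; lifting takes 3 to 4 N at the handle. Hood 145 mm from hinge to front wall, 260 mm wide; shut, its top is 125 mm above the bench. It begins shut or lifted by up to 0.12 rad.
- hood_hinge (a point): Point on the hood's hinge axis, mid-width: in the heater's frame at x = 70 mm, y = 0, z = 75 mm. The axis runs along the heater's y.
- hood_grip (a point): Grip point of the hood's handle: a black round bar, 16 mm in diameter, sticking out 48 mm from the middle of the hood's front wall (to the heater's -x when shut, upwards when open). On the bar's axis, 15 mm from its free end; when shut, 178 mm in front of the hinge axis and 25 mm above it. Moves with the hood. The bar's sides are free: pinch it from above across the heater's y.
- insert_small_c (a point): Aluminium tube insert, the narrowest of three: upright cylinder 28 mm in diameter, 40 mm tall, open bore from the top (4 mm wall); below it a foot 16 mm in diameter, 12 mm long, standing in one of the wells (which one varies), shoulder on the deck. Point: on the axis half-way up the 28 mm cylinder, 90 mm above the bench at first; z to its top. To free it lift straight up over 12 mm. Up to 160 g.
- insert_mid_c (a point): Aluminium tube insert, THE ONE WANTED, the middle size of three: upright cylinder 38 mm in diameter, 40 mm tall, open bore from the top (4 mm wall); below it a foot 16 mm in diameter, 12 mm long, standing in one of the wells (which one varies), shoulder on the deck. Point: on the axis half-way up the 38 mm cylinder, 90 mm above the bench at first; z to its top. To free it lift straight up over 12 mm. Up to 160 g.
- insert_large_c (a point): Aluminium tube insert, the widest of three: upright cylinder 48 mm in diameter, 40 mm tall, open bore from the top (4 mm wall); below it a foot 16 mm in diameter, 12 mm long, standing in one of the wells (which one varies), shoulder on the deck. Point: on the axis half-way up the 48 mm cylinder, 90 mm above the bench at first; z to its top. To free it lift straight up over 12 mm. Up to 160 g.
- pad_top (a point): Centre of the top face of the light pad: a flat square plate 130 x 130 mm, 12 mm thick, dark rim 9 mm wide and white face, fixed on the bench to the right of the heater.
- tube_rack: Bystander, fixed, left of the heater: yellow tube rack 104 x 204 mm, 57 mm tall, its capped tubes reach 108 mm. Origin: centre of its underside.
- pcr_rack: Bystander, fixed, front left: red rack for small tubes, 80 x 160 x 38 mm (with tubes). Origin: centre of its underside.
- media_bottle: Bystander, loose: glass bottle with blue cap, 64 mm in diameter, 140 mm tall, between heater and light pad. Origin: centre of its underside.
- cup: Bystander, loose: white cup, 66 mm in diameter, 85 mm tall, between heater and light pad, nearer the robot. Origin: centre of its underside.
- tip_box: Bystander, loose: blue pipette-tip box with clear top, 85 x 120 x 79 mm, behind the light pad. Origin: centre of its underside.
- sample_box: Bystander, loose: plain green box 90 x 110 x 50 mm, to the right of the light pad. Origin: centre of its underside.
- pipette: Bystander, loose: black hand pipette lying on the bench in front of the heater, about 215 mm long (from -75 to +140 mm along its x), 18 mm thick. Origin: under its black handle.
- light_pad: The light pad's body, as above; origin: centre of its underside.
- insert_mid: The wanted insert's body; origin: centre of the underside of its foot, 32 mm below insert_mid_c.
Things that resemble listed ones, but are neither listed nor needed, are in the scene too. Leave any pink look-alike of the light_pad alone.

How it is judged (in metres and radians):
On the way, in this order (a step that is already met when the one before it is completed fails the run):
1. the hood is swung open (beyond 1.25 rad) (value of joint hood above 1.25 rad), for 0.2 s.
2. the middle-size insert is drawn up out of its well, with the hood open (z of insert_mid_c in the frame of heater above 0.115 m and value of joint hood above 1.25 rad and contact force between insert_mid and the fingers above 0.5 N), for 0.2 s.
At the end, for the whole second after the job is handed in: Hood open beyond 1.25 rad; the middle-size insert held in the fingers at rest, upright within 0.25 rad, its centre within 45 mm of the pad centre seen from above and 100 to 260 mm above the bench, not touching the pad; the other two inserts within 12 mm of their start (value of joint hood above 1.25 rad and horizontal distance between insert_mid_c and pad_top below 0.045 m and height (world z) of insert_mid_c between 0.1 and 0.26 m and angle between insert_mid_c's own z axis and vertical below 0.25 rad and contact force between insert_mid and the fingers above 1 N and linear speed of insert_mid below 0.03 m/s and contact force between insert_mid and light_pad below 0.1 N and distance of each of insert_small_c, insert_large_c from where it was at the start of the episode below 0.012 m); the arm keeps its last pose, push and grip.
It fails at once if another insert is pulled out or displaced (more than 25 mm) (distance of any of insert_small_c, insert_large_c from where it was at the start of the episode above 0.025 m).
It fails at once if a loose bystander is shifted or knocked over (moved more than 25 mm) (distance of any of media_bottle, cup, tip_box, sample_box, pipette from where it was at the start of the episode above 0.025 m or angle between any of media_bottle, cup, tip_box, sample_box, pipette's own z axis and vertical above 0.4 rad).
It also fails if it takes over 61 s, if anything falls off the work surface, if the arm or the gripper's body presses on something with over 40 N, if the wrist force passes 120 N, or if a joint passes its speed limit or range.

ROBOT

A 6-joint arm with a two-finger parallel gripper is mounted at the origin on the work surface. World frame = base frame: x ahead of the robot, y to its left, z up, the work surface at z = 0. Lengths are in mm, angles in degrees, forces in N, time in s.
With the tool pointing down it reaches from about 300 to 850 mm from the base axis. Payload 4.2 kg.
Tool frame: the origin (TCP) lies at the centre of the arm's flange, where the gripper is bolted on; the fingertips stand 191 mm ahead of it and the grasp point (between the pads) lies 172 mm ahead of it; z points along the fingers, x is the direction in which the jaws open and shut, and the axes are right-handed (so a half turn about z gives the same grasp; the last joint's range is limited). The gripper opens to 91 mm and grips with 3 to 60 N. Pads are 32 mm wide; open, the fingers measure 118 mm over their backs; the gripper's body (76 mm by 178 mm) begins 60 mm behind the grasp point.
Start: joints at [-76.834, 18.312, 89.639, -0, 72.044, -1.146], TCP at [142.144, -557.152, 404.776] pointing down, gripper open.
Joint ranges: [-177.97, 177.97], [-48.28, 115.42], [12.27, 149.76], [-77.06, 257.06], [2.81, 150.46], [-146.56, 146.56]. Speed limits (degrees/s): [147.25, 147.25, 180, 180, 180, 180].

INTERFACE

Orientations are given as [roll, pitch, yaw] about the fixed x, y, z axes, in that order (R = Rz(yaw) Ry(pitch) Rx(roll)).
In Python, from workcell import telemetry, imaging, env gives the robot as it stands. The module is installed in compiled form; this text tells all that it offers.
- The arm moves only by the tool jog_arm, never from a script. Its argument "series" is a list of rows, each a list of 3 entries, a list of its own where there are three numbers: the shift along the world's x, y, z in mm, then the turn, a rotation vector about the world's x, y, z in rad, then the opening, from 0 (shut) to 1 (fully open). In form: [[[x, y, z], [ax, ay, az], jaw], ...]. A call has exactly 5 rows; each row is the pose to reach, as a shift and turn from the pose measured when the call began; what a row does not reach only later rows make up. A row lasts 1/12 s, in which the tool goes at most 41.7 mm and 7.16 degrees, less where a joint would pass 70% of its speed; a pose out of reach is approached as far as the arm can. A call with a gripper value outside its range is refused whole. The fingers move at their own pace and stop on an object; "squeeze" is the grip in N (left out, the last holds). Time passes only in rows, so rows that repeat a pose let the fingers close, or fill a call up. It gives the time, the measured TCP pose, the force and the opening at its end, in the units of the state.
- telemetry.state(): the state, without advancing time (a new reading comes with each control period).
- imaging.grab_frame(name): name is "scene" or "top"; returns a dict with "pixels" (384x512x3 uint8, red, green, blue), "fov_y" (degrees; the focal length in pixels is half the picture's height over the tangent of half this angle, whatever the lens; pixels are square), "cx", "cy" (the principal point, pixels), "R" (3x3) and "t" (3): a world point X has camera coordinates R X + t. Camera axes: x right, y down, z forward; pixel columns grow to the right and rows downward; lengths in mm; the calibration is good to about 2 mm. A picture is of the moment at which its call begins. There is no depth.
- env.job_done(): hands the job in, once; it reports no verdict.
The state is a dict: "time_s": time; "qpos": joint angles; "qvel": joint speeds; "effort": joint torques, N m; "ee_pos": TCP position; "ee_rot": TCP orientation; "force": force on the tool from outside, world axes, zero at the start; "torque": the same for the moment, N m; "gripper_width": finger opening in mm.
Only numpy, scipy, OpenCV 4.12 (cv2) and the standard library are available. Lean on these libraries where they do the work, as an engineer would, in place of code of your own. Each camera call takes 0.05 s, during which the arm holds its last target.

## Working session

There is one attempt and no reset: what is moved stays moved. The work goes in short steps, Python scripts to look and compute and a tool call to move; the robot and the scene stay as the last step left them, time stands still between calls to the robot, and variables do not carry over. Pictures are saved under pics/ and viewed, and the job is handed in when it is done.

Besides the shell and the picture viewer there is one more tool, called after "Request:" by a JSON object that holds its "op" and its "data", one argument or row to a line. jog_arm: Moves the arm, as the interface text tells. Its arguments: {"type":"object","properties":{"series":{"type":"array"},"squeeze":{"type":"number"}},"required":["series"]}

```bash
mkdir -p pics; cat > h.py <<'E'
import numpy as np,cv2
from workcell import telemetry,imaging,env
def grab(n,fn=None):
    f=imaging.grab_frame(n)
    if fn: cv2.imwrite('pics/'+fn,f['pixels'][:,:,::-1])
    return f
def cam(f):
    F=f['pixels'].shape[0]/2/np.tan(np.radians(f['fov_y'])/2)
    return F,f['cx'],f['cy'],np.array(f['R']),np.array(f['t'])
def ray(f,u,v):
    F,cx,cy,R,t=cam(f); d=R.T@np.array([(u-cx)/F,(v-cy)/F,1]); return -R.T@t,d
def onz(f,u,v,z):
    c,d=ray(f,u,v); return c+d*(z-c[2])/d[2]
def proj(f,X):
    F,cx,cy,R,t=cam(f); p=R@np.array(X,float)+t; return np.array([F*p[0]/p[2]+cx,F*p[1]/p[2]+cy])
E
python3 - <<'E'
from h import *
for n in('scene','top'):
    f=grab(n,n+'0.png'); print(n,f['fov_y'],f['cx'],f['cy'],ray(f,256,192))
    np.savez(n+'0.npz',**f)
s=telemetry.state();print(s)
E
```

```text
scene 56.41914800794389 250.80111004894215 190.03331785064162 (array([1573.47054166, -299.94613903, 1017.78404169]), array([-0.74934539,  0.13915734, -0.64757848]))
top 48.37923260835264 258.89270589430186 190.13908376562662 (array([ 133.21881367, -118.02410798, 1567.85577087]), array([ 0.22297512, -0.0112222 , -0.97479276]))
{'time_s': 0.1, 'qpos': array([-7.68340842e+01,  1.83472622e+01,  8.96981767e+01, -1.54918972e-03,
        7.20442087e+01, -1.14543155e+00]), 'qvel': array([ 0.07521002, -0.09985802, -0.11538968, -0.09248238,  0.03626457,
       -0.03894395]), 'effort': array([ 5.18618090e-04, -4.13330984e+01, -2.32510829e+01,  7.29325879e-02,
        4.22035041e-02, -5.80850883e-05]), 'ee_pos': array([ 142.1034637 , -557.01370728,  404.01969765]), 'ee_rot': array([-1.79999681e+02,  8.96591275e-02, -7.56881737e+01]), 'force': array([-0.13649645,  0.41991283, -0.10961867]), 'torque': array([ 0.01164433, -0.00189582,  0.02524545]), 'gripper_width': 91.28412624209042}
```

View pics/scene0.png

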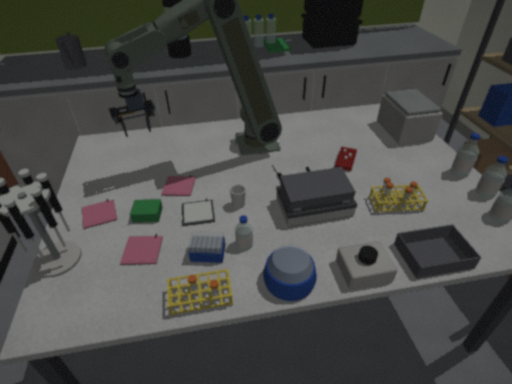

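View pics/top0.png

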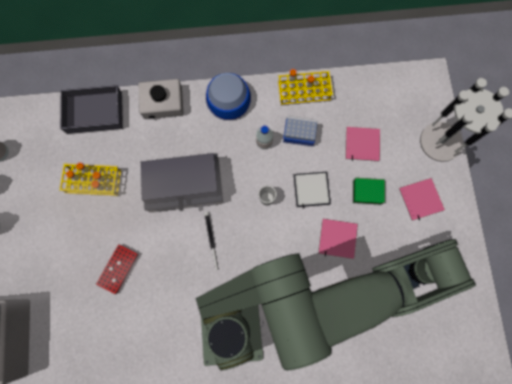

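The top view shows the heater at about (181,181) with its handle near (182,203), and the white pad at (311,189). The pink look-alikes are at (339,238), (363,143) and (421,199). The cup is at (268,196), the bottle at (265,137) and the pipette at (211,240).

```bash
python3 - <<'E'
from h import *
a=cv2.imread('pics/top0.png')[130:290,120:350]
cv2.imwrite('pics/crop_t0.png',cv2.resize(a,None,fx=3.4,fy=3.4,interpolation=cv2.INTER_CUBIC))
a=cv2.imread('pics/scene0.png')[140:270,170:380]
cv2.imwrite('pics/crop_s0.png',cv2.resize(a,None,fx=3.8,fy=3.8,interpolation=cv2.INTER_CUBIC))
E
```

```text
(no output)
```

View pics/crop_t0.png

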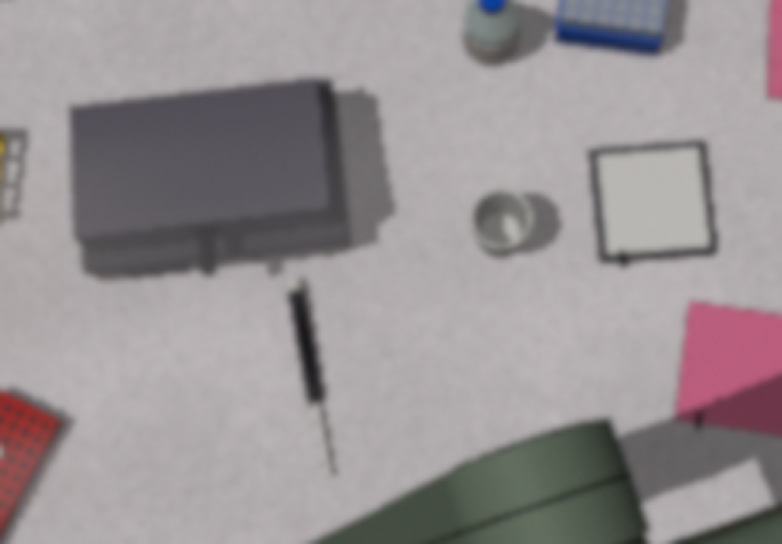

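View pics/crop_s0.png

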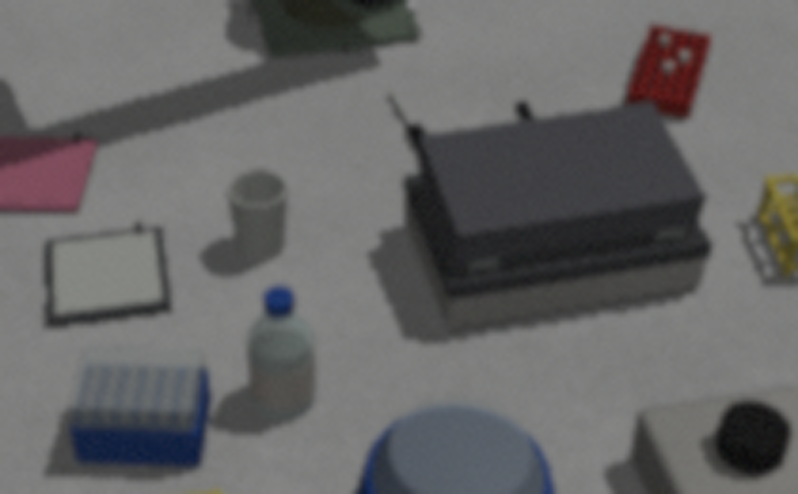

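```bash
python3 - <<'E'
from h import *
T=dict(np.load('top0.npz'));S=dict(np.load('scene0.npz'))
c=lambda x,y:(120+x/3.4,130+y/3.4)
s=lambda x,y:(170+x/3.8,140+y/3.8)
P={}
for k,p in dict(bl=(70,106),br=(328,80),fr=(331,213),fl=(78,240)).items(): P[k]=onz(T,*c(*p),125); print(k,P[k].round(1))
print('w',np.linalg.norm(P['bl']-P['br']),np.linalg.norm(P['fl']-P['fr']),'d',np.linalg.norm(P['bl']-P['fl']),np.linalg.norm(P['br']-P['fr']))
for k,p in dict(fr=(427,140),fl=(655,103),bl=(702,198),br=(468,237)).items(): print('S',k,onz(S,*s(*p),125).round(1))
# handle tip, both views
def tri(u1,u2):
    c1,d1=ray(T,*u1);c2,d2=ray(S,*u2)
    A=np.c_[d1,-d2];x=np.linalg.lstsq(A,c2-c1,rcond=None)[0]
    a,b=c1+d1*x[0],c2+d2*x[1];return (a+b)/2,np.linalg.norm(a-b)
print('tip',tri(c(208,270),s(522,106)))
print('tip z100',onz(T,*c(208,270),100))
for p in [(590,150),(706,142),(717,253),(601,261)]: print('pad',onz(T,*c(*p),12).round(1))
for p in [(47,240),(162,229),(169,310),(47,324)]: print('padS',onz(S,*s(*p),12).round(1))
print('cup',tri(c(503,223),s(260,190)),onz(T,*c(500,223),85))
print('bottle',tri(c(491,3),s(279,292)))
for p in [(297,285),(320,400),(333,472)]: print('pip',onz(T,*c(*p),9).round(1))
for p in [(768,100),(560,40)]: print('tipbox',onz(T,*c(*p),0).round(1))
E
```

```text
bl [613.5 259.9 125. ]
br [615.8  -8.6 125. ]
fr [473.9  -1.2 125. ]
fl [470.7 256.5 125. ]
w 268.45676017209354 257.7119722259222 d 142.91158108788724 142.08163546093084
S fr [469.4  14.5 125. ]
S fl [457.3 274.4 125. ]
S bl [618.5 260.5 125. ]
S br [627.1  15.5 125. ]
tip (array([428.3095324 , 129.87996755, 121.78134381]), np.float64(5.135726370038025))
tip z100 [432.11868497 131.02713418 100.        ]
pad [ 544.3 -283.3   12. ]
pad [ 541.  -412.4   12. ]
pad [ 415.3 -407.8   12. ]
pad [ 418.7 -280.9   12. ]
padS [ 417.1 -401.3   12. ]
padS [ 424.9 -274.2   12. ]
padS [ 553.6 -279.9   12. ]
padS [ 548.3 -406.1   12. ]
cup (array([ 457.57887768, -171.09789656,   77.57954054]), np.float64(10.623885723816898)) [ 455.59990094 -172.95827908   85.        ]
bottle (array([ 679.00898964, -182.64145877,  138.77626331]), np.float64(5.055693388592325))
pip [424.7  50.9   9. ]
pip [298.1  35.    9. ]
pip [221.2  26.8   9. ]
tipbox [ 586.  -490.6    0. ]
tipbox [ 679.6 -265.4    0. ]
```

```bash
cat >> h.py <<'E'
def tri(T,u1,S,u2):
    c1,d1=ray(T,*u1);c2,d2=ray(S,*u2)
    A=np.c_[d1,-d2];x=np.linalg.lstsq(A,c2-c1,rcond=None)[0]
    a,b=c1+d1*x[0],c2+d2*x[1];return ((a+b)/2).round(1),np.linalg.norm(a-b).round(1)
E
python3 - <<'E'
from h import *
T=dict(np.load('top0.npz'));S=dict(np.load('scene0.npz'))
c=lambda x,y:(120+x/3.4,130+y/3.4)
s=lambda x,y:(170+x/3.8,140+y/3.8)
t=dict(bl=(70,106),br=(328,80),fr=(331,213),fl=(78,240));q=dict(fr=(427,140),fl=(655,103),bl=(702,198),br=(468,237))
for k in t: print(k,tri(T,c(*t[k]),S,s(*q[k])))
for k,a,b in [('p1',(590,150),(169,310)),('p2',(706,142),(47,324)),('p3',(717,253),(47,240)),('p4',(601,261),(162,229))]: print(k,tri(T,c(*a),S,s(*b)))
# reference: base axis, gripper
a=cv2.imread('pics/scene0.png')[20:170,90:300].copy()
k=3.8
for X in [(142,-557,213),(142,-557,404),(0,0,0)]:
    u=proj(S,X);print(u,proj(T,X)); cv2.circle(a,tuple((u-[90,20]).astype(int)),1,(0,0,255),-1)
cv2.imwrite('pics/arm0.png',cv2.resize(a,None,fx=k,fy=k,interpolation=cv2.INTER_CUBIC))
E
```

```text
bl (array([615. , 261.7, 121.6]), np.float64(1.8))
br (array([620.7,   4.4, 119.5]), np.float64(25.5))
fr (array([474.4,   5.6, 129.2]), np.float64(14.5))
fl (array([470.4, 260.6, 134.8]), np.float64(13.4))
p1 (array([ 546.3, -281.9,    5.2]), np.float64(4.3))
p2 (array([ 542.4, -410. ,    6.9]), np.float64(6.7))
p3 (array([ 415.5, -404.6,   11.4]), np.float64(6.5))
p4 (array([ 419.7, -277.7,    8.1]), np.float64(7.3))
[137.60706384 132.65420625] [400.63397119 273.1210487 ]
[126.98245147  91.52475843] [423.44018722 270.39359325]
[256.68650022 142.21041649] [230.51468271 332.15337603]
```

View pics/arm0.png

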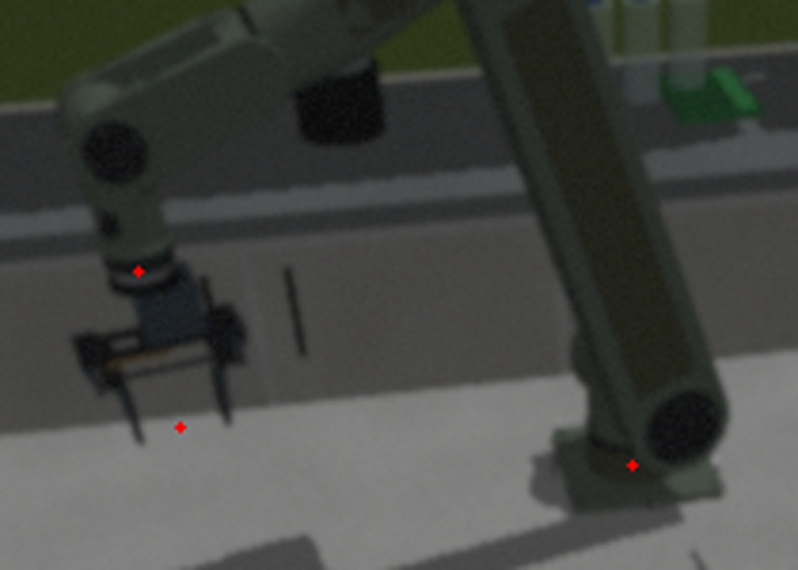

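```bash
python3 - <<'E'
from h import *
a=cv2.imread('pics/top0.png')[145:220,130:240]
a=cv2.convertScaleAbs(a,alpha=1.8)
cv2.imwrite('pics/ct1.png',cv2.resize(a,None,fx=7,fy=7,interpolation=cv2.INTER_CUBIC))
a=cv2.imread('pics/scene0.png')[160:235,265:365]
a=cv2.convertScaleAbs(a,alpha=1.8)
cv2.imwrite('pics/cs1.png',cv2.resize(a,None,fx=7,fy=7,interpolation=cv2.INTER_CUBIC))
E
```

```text
(no output)
```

View pics/ct1.png

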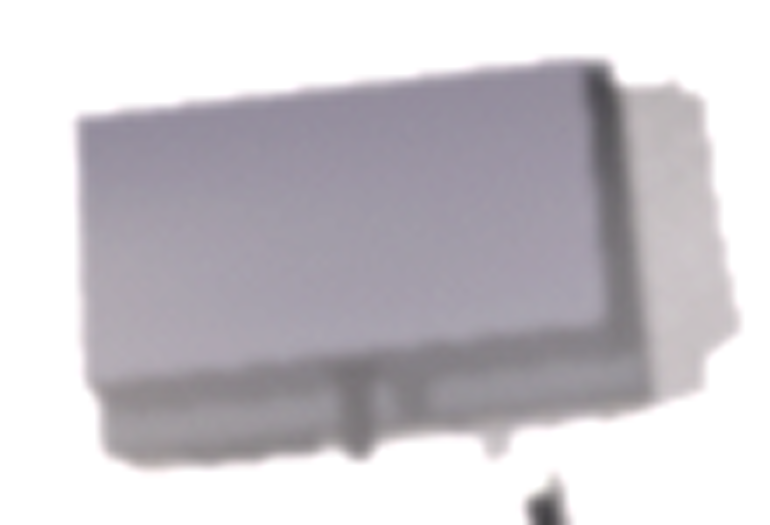

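View pics/cs1.png

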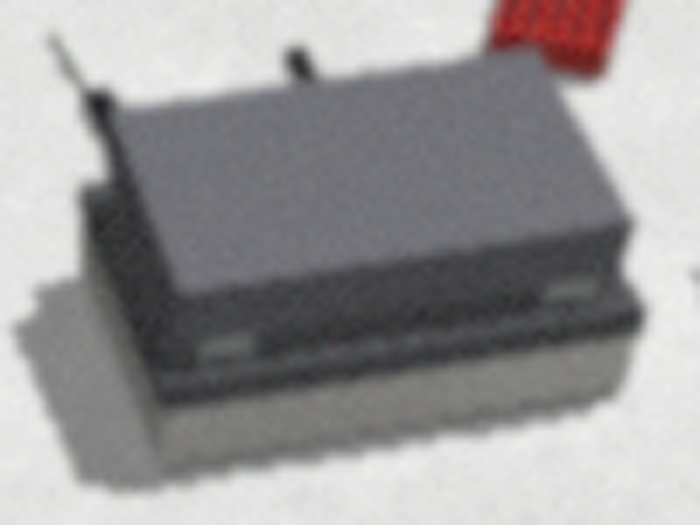

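```bash
python3 - <<'E'
from h import *
T=dict(np.load('top0.npz'));S=dict(np.load('scene0.npz'))
c=lambda x,y:(130+x/7-.43,145+y/7-.43)
s=lambda x,y:(265+x/7-.43,160+y/7-.43)
t=dict(bl=(80,118),br=(586,65),fr=(607,325),fl=(95,382),tip=(356,452))
q=dict(fr=(115,106),fl=(545,47),bl=(632,220),br=(182,296),tip=(297,52))
P={}
for k in t: P[k],r=tri(T,c(*t[k]),S,s(*q[k])); print(k,P[k],r)
n=np.linalg.norm
print(n(P['bl']-P['br']),n(P['fl']-P['fr']),n(P['bl']-P['fl']),n(P['br']-P['fr']))
yax=(P['bl']+P['fl']-P['br']-P['fr'])[:2];print('yaw',np.degrees(np.arctan2(-yax[0],yax[1])))
# housing base front edge corners from scene back bottom (z=0)
for k,p in dict(bbl=(625,400),bbr=(160,480)).items(): print(k,onz(S,*s(*p),0).round(1))
for k,p in dict(fbl=(115,460),fbr=(650,402)).items(): print(k,onz(T,*c(*p),0).round(1))
for k,p in dict(dbl=(640,312),dbr=(160,385),dfr=(88,190)).items(): print(k,onz(S,*s(*p),70).round(1))
E
```

```text
bl [613.2 260.7 125.4] 4.7
br [617.7   5.7 120.7] 5.2
fr [476.5   3.4 142.5] 5.8
fl [473.9 258.2 141.7] 13.9
tip [428.1 129.8 126.6] 1.6
255.08300609801506 254.81452077933076 140.27269869792917 142.89146230618545
yaw 0.797908466714002
bbl [627.6 274.8   0. ]
bbr [635.3  -2.9   0. ]
fbl [461.8 278.8   0. ]
fbr [465.8  -7.4   0. ]
dbl [628.6 271.1  70. ]
dbr [631.1  -5.   70. ]
dfr [461.5  -3.8  70. ]
```

Heater centre is about (544,132), yaw about 1°, hinge about (614,133,75). The hood is lifted about 0.12 rad, since its front edge is at z=142 and the handle tip at z≈125. That puts the grip point near (440,130,121). The only thing near the handle is the pipette end at y≈50, which lies on the bench. The pad centre is about (481,-344); the pink squares are excluded. I'll move over the handle.

Request:
{"op": "jog_arm", "data": {
  "series": [
    [[16,38,0],[0,0,-0.05],1],
    [[33,76,0],[0,0,-0.1],1],
    [[50,114,0],[0,0,-0.15],1],
    [[66,152,0],[0,0,-0.2],1],
    [[83,190,0],[0,0,-0.23],1]
  ]
}}

```text
time_s: 0.52
ee_pos: [225.2, -365.1, 403.5]
ee_rot: [180.0, 0.1, -89.0]
force: [2.0, 0.1, 0.8]
gripper_width: 91.3
```

Request:
{"op": "jog_arm", "data": {
  "series": [
    [[16,38,0],[0,0,0],1],
    [[33,76,0],[0,0,0],1],
    [[50,114,0],[0,0,0],1],
    [[66,152,0],[0,0,0],1],
    [[83,190,0],[0,0,0],1]
  ]
}}

```text
time_s: 0.93
ee_pos: [307.7, -173.9, 403.5]
ee_rot: [180.0, 0.1, -89.1]
force: [1.9, -0.4, 0.0]
gripper_width: 91.2
```

Request:
{"op": "jog_arm", "data": {
  "series": [
    [[16,38,0],[0,0,0],1],
    [[33,76,0],[0,0,0],1],
    [[50,114,0],[0,0,0],1],
    [[66,152,0],[0,0,0],1],
    [[83,190,0],[0,0,0],1]
  ]
}}

```text
time_s: 1.35
ee_pos: [390.3, 17.6, 403.4]
ee_rot: [180.0, 0.1, -89.1]
force: [1.3, -1.2, -0.1]
gripper_width: 91.1
```

Request:
{"op": "jog_arm", "data": {
  "series": [
    [[16,35,-8],[0,0,0],1],
    [[33,70,-16],[0,0,0],1],
    [[49,105,-26],[0,0,0],1],
    [[50,113,-34],[0,0,0],1],
    [[50,113,-34],[0,0,0],1]
  ]
}}

```text
time_s: 1.77
ee_pos: [440.2, 132.5, 367.3]
ee_rot: [179.7, 0.1, -88.9]
force: [-1.1, -1.3, -0.2]
gripper_width: 91.1
```

```bash
python3 - <<'E'
from h import *
for n,b in(('scene',(220,60,350,220)),('top',(130,120,260,240))):
    f=grab(n); a=f['pixels'][b[1]:b[3],b[0]:b[2],::-1]
    a=cv2.convertScaleAbs(a,alpha=1.6)
    cv2.imwrite(f'pics/{n}_1.png',cv2.resize(a,None,fx=3.7,fy=3.7,interpolation=cv2.INTER_CUBIC))
E
```

```text
(no output)
```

View pics/scene_1.png

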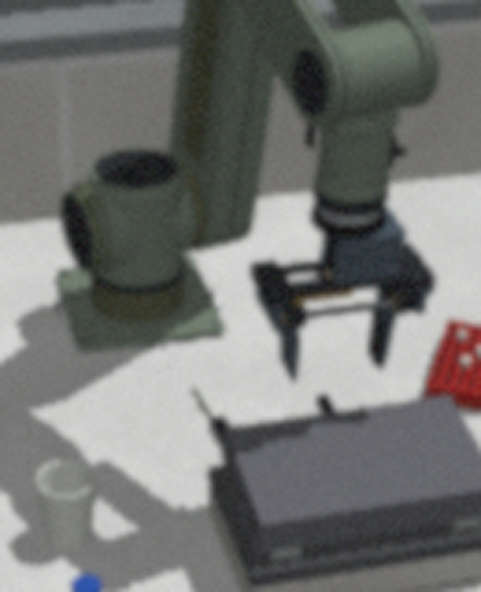

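View pics/top_1.png

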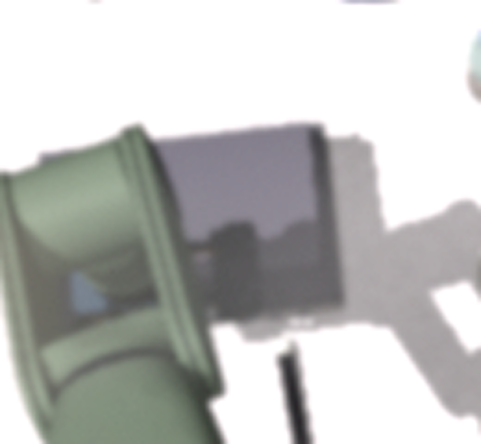

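The scene crop shows the open fingers straddling the black handle bar at crop (325,405). Next I descend and close.

Request:
{"op": "jog_arm", "data": {
  "series": [
    [[0,-2,-25],[0,0,0],1],
    [[0,-2,-50],[0,0,0],1],
    [[0,-2,-65],[0,0,0],1],
    [[0,-2,-75],[0,0,0],1],
    [[0,-2,-75],[0,0,0],1]
  ]
}}

```text
time_s: 2.28
ee_pos: [438.6, 126.4, 292.7]
ee_rot: [179.6, -0.0, -89.2]
force: [-0.3, -0.1, -0.2]
gripper_width: 91.5
```

Request:
{"op": "jog_arm", "data": {
  "series": [
    [[0,0,0],[0,0,0],0],
    [[0,0,0],[0,0,0],0],
    [[0,0,0],[0,0,0],0],
    [[0,0,0],[0,0,0],0],
    [[0,0,0],[0,0,0],0]
  ],
  "squeeze": 18
}}

```text
time_s: 2.7
ee_pos: [438.8, 126.3, 293.4]
ee_rot: [179.7, 0.0, -89.2]
force: [0.4, -1.1, 0.1]
gripper_width: 60.7
```

Request:
{"op": "jog_arm", "data": {
  "series": [
    [[0,0,0],[0,0,0],0],
    [[0,0,0],[0,0,0],0],
    [[0,0,0],[0,0,0],0],
    [[0,0,0],[0,0,0],0],
    [[0,0,0],[0,0,0],0]
  ]
}}

```text
time_s: 3.12
ee_pos: [438.8, 126.4, 293.4]
ee_rot: [179.7, 0.0, -89.2]
force: [0.8, 0.3, 0.2]
gripper_width: 27.8
```

Request:
{"op": "jog_arm", "data": {
  "series": [
    [[0,3,0],[0,0,0],0],
    [[0,3,0],[0,0,0],0],
    [[0,3,0],[0,0,0],0],
    [[0,3,0],[0,0,0],0],
    [[0,3,0],[0,0,0],0]
  ]
}}

```text
time_s: 3.53
ee_pos: [438.7, 130.6, 293.3]
ee_rot: [179.7, 0.2, -89.2]
force: [-1.4, 6.4, -1.1]
gripper_width: 15.5
```

```bash
python3 - <<'E'
import numpy as np
g=lambda t:np.array([-178*np.cos(t)+25*np.sin(t),25*np.cos(t)+178*np.sin(t)])
for i in range(26):
    t=.12+i*.0625; d=g(t)-g(.12); print(i,round(t,3),d.round(1),(g(t)+[614,75+172]).round(0), round(d[0]*.0157,1))
E
```

```text
0 0.12 [0. 0.] [440. 293.] 0.0
1 0.182 [ 3.2 10.8] [443. 304.] 0.1
2 0.245 [ 7.1 21.3] [447. 314.] 0.1
3 0.307 [11.6 31.6] [452. 325.] 0.2
4 0.37 [16.8 41.5] [457. 335.] 0.3
5 0.432 [22.6 51.2] [463. 344.] 0.4
6 0.495 [29.  60.4] [469. 354.] 0.5
7 0.557 [35.9 69.3] [476. 362.] 0.6
8 0.62 [43.4 77.6] [484. 371.] 0.7
9 0.682 [51.4 85.5] [492. 379.] 0.8
10 0.745 [59.8 92.9] [500. 386.] 0.9
11 0.807 [68.7 99.8] [509. 393.] 1.1
12 0.87 [ 78.1 106. ] [518. 399.] 1.2
13 0.932 [ 87.7 111.7] [528. 405.] 1.4
14 0.995 [ 97.8 116.8] [538. 410.] 1.5
15 1.058 [108.1 121.2] [548. 414.] 1.7
16 1.12 [118.7 125. ] [559. 418.] 1.9
17 1.183 [129.5 128.1] [570. 421.] 2.0
18 1.245 [140.4 130.5] [581. 424.] 2.2
19 1.308 [151.5 132.2] [592. 425.] 2.4
20 1.37 [162.7 133.3] [603. 426.] 2.6
21 1.433 [174.  133.6] [614. 427.] 2.7
22 1.495 [185.2 133.3] [625. 426.] 2.9
23 1.558 [196.4 132.2] [637. 425.] 3.1
24 1.62 [207.5 130.4] [648. 424.] 3.3
25 1.683 [218.4 128. ] [659. 421.] 3.4
```

Request:
{"op": "jog_arm", "data": {
  "series": [
    [[3,0,11],[0,0,0],0],
    [[7,0,21],[0,0,0],0],
    [[12,0,32],[0,0,0],0],
    [[17,0,41],[0,0,0],0],
    [[23,0,51],[0,0,0],0]
  ]
}}

```text
time_s: 3.95
ee_pos: [460.9, 131.0, 343.6]
ee_rot: [179.5, 0.2, -89.2]
force: [-1.8, 3.6, -4.3]
gripper_width: 15.4
```

Request:
{"op": "jog_arm", "data": {
  "series": [
    [[7,0,10],[0,0,0],0],
    [[14,0,18],[0,0,0],0],
    [[22,0,27],[0,0,0],0],
    [[30,0,35],[0,0,0],0],
    [[38,0,42],[0,0,0],0]
  ]
}}

```text
time_s: 4.37
ee_pos: [498.0, 131.7, 384.9]
ee_rot: [179.1, 0.3, -89.2]
force: [-2.4, 4.3, -3.1]
gripper_width: 15.6
```

Request:
{"op": "jog_arm", "data": {
  "series": [
    [[9,0,7],[0,0,0],0],
    [[18,0,13],[0,0,0],0],
    [[28,0,19],[0,0,0],0],
    [[38,0,24],[0,0,0],0],
    [[48,0,28],[0,0,0],0]
  ]
}}

```text
time_s: 4.78
ee_pos: [544.9, 132.6, 412.7]
ee_rot: [178.7, 0.4, -89.2]
force: [-5.4, 2.3, 2.9]
gripper_width: 15.5
```

Request:
{"op": "jog_arm", "data": {
  "series": [
    [[13,0,5],[0,0,0],0],
    [[24,0,8],[0,0,0],0],
    [[36,0,11],[0,0,0],0],
    [[47,0,12],[0,0,0],0],
    [[58,0,13],[0,0,0],0]
  ]
}}

```text
time_s: 5.2
ee_pos: [602.5, 133.6, 426.8]
ee_rot: [178.6, 0.6, -89.1]
force: [-4.0, 4.3, 6.2]
gripper_width: 15.9
```

Request:
{"op": "jog_arm", "data": {
  "series": [
    [[11,0,1],[0,0,0],0],
    [[22,0,1],[0,0,0],0],
    [[33,0,0],[0,0,0],0],
    [[44,0,-2],[0,0,0],0],
    [[55,0,-4],[0,0,0],0]
  ]
}}

```text
time_s: 5.62
ee_pos: [657.5, 134.6, 423.9]
ee_rot: [178.6, 0.7, -89.1]
force: [-1.7, 4.0, 4.6]
gripper_width: 15.7
```

```bash
python3 - <<'E'
from h import *
for n,b in(('scene',(220,30,370,220)),('top',(120,100,280,230))):
    f=grab(n); a=f['pixels'][b[1]:b[3],b[0]:b[2],::-1]
    a=cv2.convertScaleAbs(a,alpha=1.6)
    cv2.imwrite(f'pics/{n}_2.png',cv2.resize(a,None,fx=3.1,fy=3.1,interpolation=cv2.INTER_CUBIC))
E
```

```text
(no output)
```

View pics/scene_2.png

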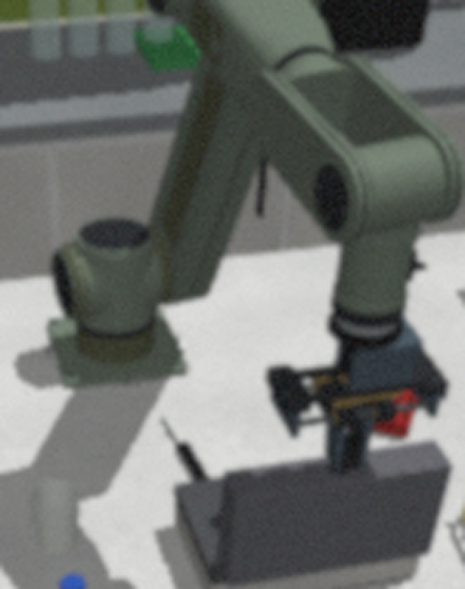

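View pics/top_2.png

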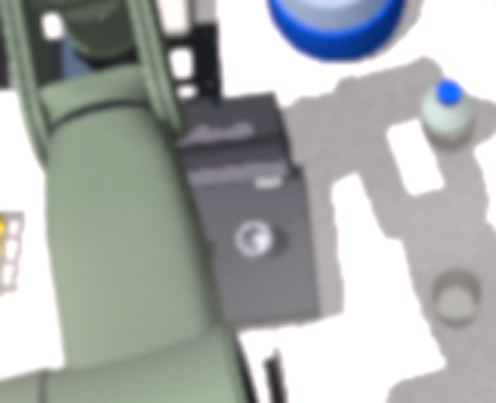

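The hood stands upright with the handle still pinched, and one insert is visible at top crop (254,238). I'll release, rise straight along the bar, then back off to clear the view.

Request:
{"op": "jog_arm", "data": {
  "series": [
    [[0,0,0],[0,0,0],0.6],
    [[0,0,0],[0,0,0],0.6],
    [[0,0,0],[0,0,0],0.6],
    [[0,0,0],[0,0,0],0.6],
    [[0,0,0],[0,0,0],0.6]
  ]
}}

```text
time_s: 6.13
ee_pos: [658.7, 134.5, 423.3]
ee_rot: [178.7, 0.7, -89.1]
force: [0.4, -0.1, -0.6]
gripper_width: 46.2
```

Request:
{"op": "jog_arm", "data": {
  "series": [
    [[0,0,15],[0,0,0],0.6],
    [[0,0,35],[0,0,0],0.6],
    [[0,0,55],[0,0,0],0.6],
    [[0,0,70],[0,0,0],0.6],
    [[0,0,70],[0,0,0],0.6]
  ]
}}

```text
time_s: 6.55
ee_pos: [658.6, 134.4, 497.1]
ee_rot: [179.1, 0.8, -89.1]
force: [0.1, -0.4, 1.1]
gripper_width: 55.0
```

Request:
{"op": "jog_arm", "data": {
  "series": [
    [[-25,-30,0],[0,0,0],0.6],
    [[-50,-60,0],[0,0,0],0.6],
    [[-75,-90,0],[0,0,0],0.6],
    [[-100,-120,0],[0,0,0],0.6],
    [[-125,-150,0],[0,0,0],0.6]
  ]
}}

```text
time_s: 6.97
ee_pos: [531.8, -16.6, 495.8]
ee_rot: [179.0, 0.8, -89.1]
force: [0.3, -0.5, -0.3]
gripper_width: 55.0
```

Request:
{"op": "jog_arm", "data": {
  "series": [
    [[-15,-35,0],[0,0,0],0.6],
    [[-30,-70,0],[0,0,0],0.6],
    [[-45,-105,0],[0,0,0],0.6],
    [[-60,-140,0],[0,0,0],0.6],
    [[-75,-175,0],[0,0,0],0.6]
  ]
}}

```text
time_s: 7.38
ee_pos: [455.3, -192.9, 494.8]
ee_rot: [178.9, 0.8, -89.1]
force: [0.4, -0.2, -0.0]
gripper_width: 55.1
```

```bash
python3 - <<'E'
from h import *
for n,b in(('scene',(230,100,390,230)),('top',(120,120,260,230))):
    f=grab(n);np.savez(n+'3.npz',**f); a=f['pixels'][b[1]:b[3],b[0]:b[2],::-1]
    a=cv2.convertScaleAbs(a,alpha=1.6)
    cv2.imwrite(f'pics/{n}_3.png',cv2.resize(a,None,fx=5,fy=5,interpolation=cv2.INTER_CUBIC))
E
```

```text
(no output)
```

View pics/scene_3.png

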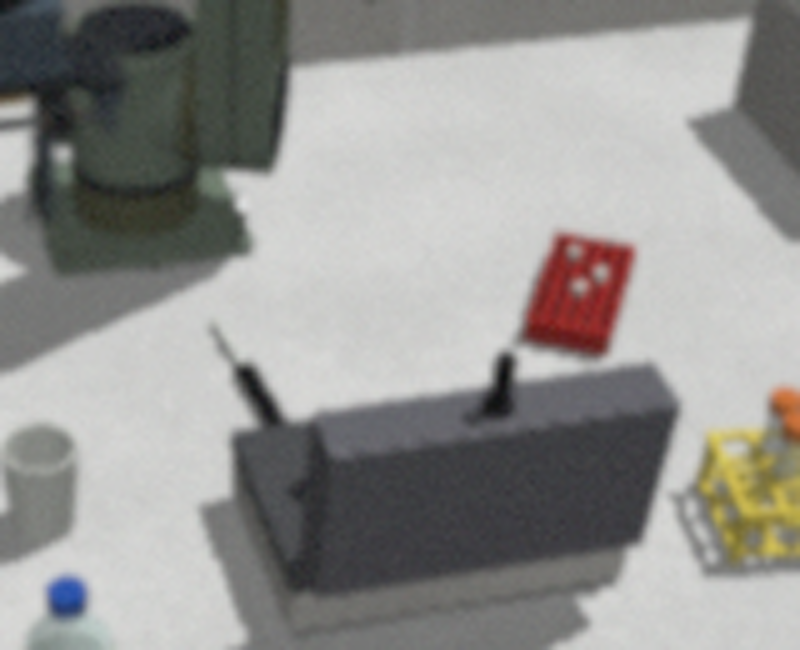

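View pics/top_3.png

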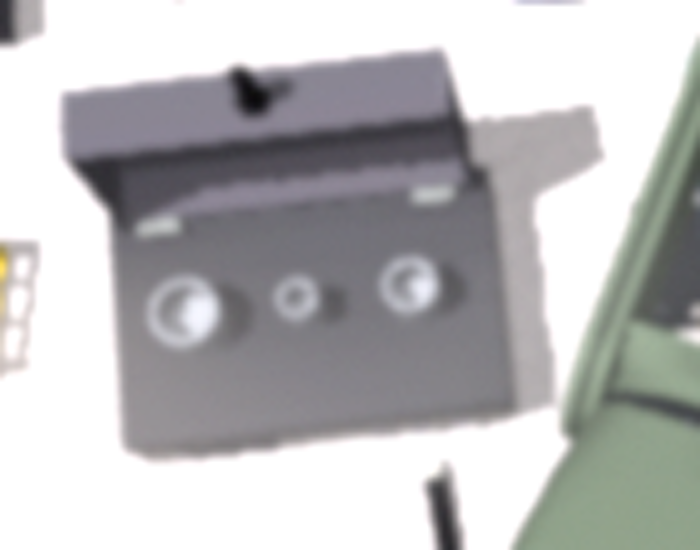

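The top crop shows three inserts on the deck: left (185,313) is the widest, centre (296,298) the narrowest, and right (410,284) the middle size and the one wanted. I'll measure them.

```bash
python3 - <<'E'
from h import *
T=dict(np.load('top3.npz'))
b=(120,120);a=T['pixels'][120:230,120:260]
g=cv2.resize(cv2.cvtColor(a,cv2.COLOR_RGB2GRAY),None,fx=5,fy=5,interpolation=cv2.INTER_CUBIC)
roi=np.zeros_like(g);
for (x,y) in [(185,313),(296,298),(410,284)]: cv2.circle(roi,(x,y),48,255,-1)
m=((g>105)&(roi>0)).astype(np.uint8)
n=cv2.findContours(m,cv2.RETR_EXTERNAL,cv2.CHAIN_APPROX_NONE)[0]
for c in n:
    if cv2.contourArea(c)<400: continue
    (x,y),(w,h),an=cv2.fitEllipse(c)
    u,v=120+x/5-.4,120+y/5-.4
    P=onz(T,u,v,110); sc=np.linalg.norm(onz(T,u+1,v,110)-P)
    print((x,y),'px',w,h,'P',P.round(1),'dia',round(w/5*sc,1),round(h/5*sc,1))
# deck corners z=70
for p in [(133,455),(517,412),(490,170)]:
    print(onz(T,120+p[0]/5-.4,120+p[1]/5-.4,70).round(1))
E
```

```text
(297.4601745605469, 298.1287841796875) px 31.987398147583008 34.13866424560547 P [538.9 130.7 110. ] dia 22.6 24.1
(182.879150390625, 312.7020568847656) px 65.96551513671875 72.06668090820312 P [536.1 211.7 110. ] dia 46.5 50.8
(410.71826171875, 285.0103454589844) px 48.51055908203125 51.309669494628906 P [540.7  50.6 110. ] dia 34.3 36.2
[446.  260.4  70. ]
[450.7 -14.3  70. ]
[633.5  -8.5  70. ]
```

```bash
cat >> h.py <<'E'
from scipy.spatial.transform import Rotation as Ro
def corr(yaw,grasp):
    s=telemetry.state();R=Ro.from_euler('xyz',s['ee_rot'],degrees=True);D=Ro.from_euler('xyz',[180,0,yaw],degrees=True)
    rv=(D*R.inv()).as_rotvec(); tgt=np.array(grasp)+[0,0,172]
    print('tcp',s['ee_pos'].round(1),'grasp now',(s['ee_pos']+172*R.as_matrix()[:,2]).round(1),'rv',rv.round(3),'shift',(tgt-s['ee_pos']).round(1),'w',s['gripper_width'].round(1))
E
python3 -c "
from h import *
corr(-88.7,[540,51,190])"
```

```text
Traceback (most recent call last):
  File "h.py", line 24, in corr
    print('tcp',s['ee_pos'].round(1),'grasp now',(s['ee_pos']+172*R.as_matrix()[:,2]).round(1),'rv',rv.round(3),'shift',(tgt-s['ee_pos']).round(1),'w',s['gripper_width'].round(1))
                                                                                                                                                       ^^^^^^^^^^^^^^^^^^^^^^^^
AttributeError: 'float' object has no attribute 'round'
```

```bash
sed -i "s/s\['gripper_width'\].round(1)/round(s['gripper_width'],1)/" h.py
python3 -c "
from h import *
corr(-88.7,[540,51,190])"
```

```text
tcp [ 454.6 -195.3  494.8] grasp now [ 451.2 -193.3  322.9] rv [-0.012 -0.02   0.013] shift [  85.4  246.3 -132.8] w 54.8
```

Request:
{"op": "jog_arm", "data": {
  "series": [
    [[13,37,0],[-0.01,-0.02,0.01],0.68],
    [[26,74,0],[-0.01,-0.02,0.01],0.68],
    [[39,111,-10],[-0.01,-0.02,0.01],0.68],
    [[52,148,-25],[-0.01,-0.02,0.01],0.68],
    [[65,184,-45],[-0.01,-0.02,0.01],0.68]
  ]
}}

```text
time_s: 7.9
ee_pos: [519.2, -10.4, 450.4]
ee_rot: [-179.9, 0.1, -88.9]
force: [0.9, -0.0, -0.2]
gripper_width: 61.7
```

Request:
{"op": "jog_arm", "data": {
  "series": [
    [[10,30,-20],[0,0,0],0.68],
    [[20,60,-40],[0,0,0],0.68],
    [[20,62,-65],[0,0,0],0.68],
    [[20,62,-87],[0,0,0],0.68],
    [[20,62,-87],[0,0,0],0.68]
  ]
}}

```text
time_s: 8.32
ee_pos: [537.5, 53.0, 358.0]
ee_rot: [179.5, 0.1, -88.8]
force: [-1.1, -0.7, -0.4]
gripper_width: 62.0
```

```bash
python3 - <<'E'
from h import *
corr(-88.7,[540,51,96])
for n,b in(('scene',(230,60,390,190)),('top',(120,120,260,230))):
    f=grab(n);a=f['pixels'][b[1]:b[3],b[0]:b[2],::-1]
    a=cv2.convertScaleAbs(a,alpha=1.6)
    cv2.imwrite(f'pics/{n}_4.png',cv2.resize(a,None,fx=5,fy=5,interpolation=cv2.INTER_CUBIC))
E
```

```text
tcp [537.5  53.  358. ] grasp now [535.8  53.3 186. ] rv [-0.002 -0.009  0.001] shift [  2.5  -2.  -90. ] w 62.0
```

View pics/top_4.png

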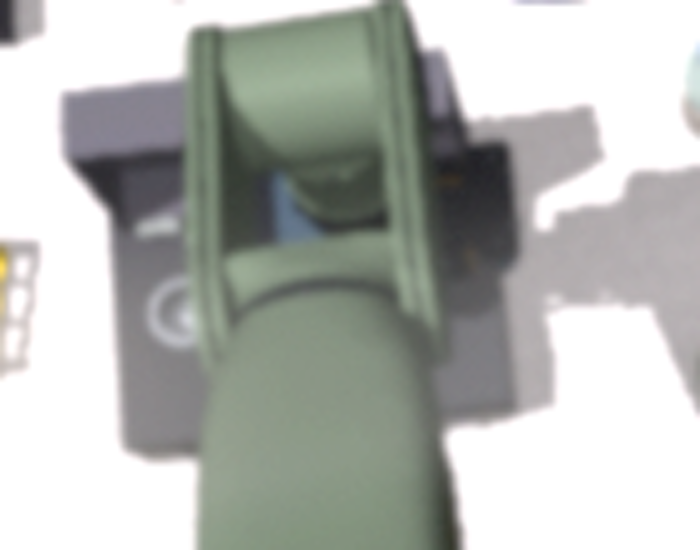

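The arm hides the wanted insert, but the pose agrees with the measured well position. I descend with small x/y corrections.

Request:
{"op": "jog_arm", "data": {
  "series": [
    [[3,-2,-15],[0,-0.01,0],0.68],
    [[3,-2,-35],[0,-0.01,0],0.68],
    [[3,-2,-55],[0,-0.01,0],0.68],
    [[3,-2,-70],[0,-0.01,0],0.68],
    [[3,-2,-78],[0,-0.01,0],0.68]
  ]
}}

```text
time_s: 8.83
ee_pos: [542.0, 49.7, 284.7]
ee_rot: [-179.4, 0.1, -88.9]
force: [-0.9, 0.1, -0.2]
gripper_width: 62.3
```

Request:
{"op": "jog_arm", "data": {
  "series": [
    [[0,0,-6],[0,0,0],0.68],
    [[0,0,-12],[0,0,0],0.68],
    [[0,0,-12],[0,0,0],0.68],
    [[0,0,-12],[0,0,0],0.68],
    [[0,0,-12],[0,0,0],0.68]
  ]
}}

```text
time_s: 9.25
ee_pos: [542.3, 49.7, 273.6]
ee_rot: [-179.3, 0.1, -88.9]
force: [0.4, 0.5, 0.2]
gripper_width: 61.8
```

Request:
{"op": "jog_arm", "data": {
  "series": [
    [[-3,0,-3],[0,0.01,0],0.68],
    [[-3,0,-6],[0,0.01,0],0.68],
    [[-3,0,-6],[0,0.01,0],0.68],
    [[-3,0,-6],[0,0.01,0],0.3],
    [[-3,0,-6],[0,0.01,0],0.3]
  ],
  "squeeze": 20
}}

```text
time_s: 9.67
ee_pos: [539.4, 49.8, 267.6]
ee_rot: [-179.9, 0.1, -88.9]
force: [-0.1, 0.3, -1.1]
gripper_width: 51.8
```

Request:
{"op": "jog_arm", "data": {
  "series": [
    [[0,0,0],[0,0,0],0.2],
    [[0,0,0],[0,0,0],0.2],
    [[0,0,0],[0,0,0],0.2],
    [[0,0,0],[0,0,0],0.2],
    [[0,0,0],[0,0,0],0.2]
  ]
}}

```text
time_s: 10.08
ee_pos: [539.5, 50.6, 267.9]
ee_rot: [-179.8, 0.3, -89.0]
force: [-0.3, 5.9, 2.0]
gripper_width: 37.5
```

The width of 37.5 mm matches the 38 mm insert. I ease the side force and lift straight.

Request:
{"op": "jog_arm", "data": {
  "series": [
    [[0,1,0],[0,0,0],0.2],
    [[0,1,0],[0,0,0],0.2],
    [[0,1,3],[0,0,0],0.2],
    [[0,1,7],[0,0,0],0.2],
    [[0,1,12],[0,0,0],0.2]
  ],
  "squeeze": 25
}}

```text
time_s: 10.5
ee_pos: [539.4, 51.4, 280.0]
ee_rot: [-179.9, 0.3, -89.0]
force: [-0.2, -0.5, -1.4]
gripper_width: 37.6
```

Request:
{"op": "jog_arm", "data": {
  "series": [
    [[0,0,6],[0,0,0],0.2],
    [[0,0,12],[0,0,0],0.2],
    [[0,0,20],[0,0,0],0.2],
    [[0,0,30],[0,0,0],0.2],
    [[0,0,40],[0,0,0],0.2]
  ]
}}

```text
time_s: 10.92
ee_pos: [539.4, 51.4, 321.2]
ee_rot: [-179.9, 0.3, -89.0]
force: [-0.5, 0.5, 0.2]
gripper_width: 37.6
```

Request:
{"op": "jog_arm", "data": {
  "series": [
    [[0,0,15],[0,0,0],0.2],
    [[0,0,30],[0,0,0],0.2],
    [[0,0,45],[0,0,0],0.2],
    [[0,0,60],[0,0,0],0.2],
    [[0,0,70],[0,0,0],0.2]
  ]
}}

```text
time_s: 11.33
ee_pos: [539.5, 51.4, 393.7]
ee_rot: [-179.7, 0.3, -89.0]
force: [-0.1, -0.2, -1.0]
gripper_width: 37.6
```

```bash
python3 - <<'E'
from h import *
corr(-88.7,[481,-344,156])
for n,b in(('scene',(230,60,390,220)),):
    f=grab(n);a=f['pixels'][b[1]:b[3],b[0]:b[2],::-1]
    a=cv2.convertScaleAbs(a,alpha=1.6)
    cv2.imwrite(f'pics/{n}_5.png',cv2.resize(a,None,fx=3.7,fy=3.7,interpolation=cv2.INTER_CUBIC))
E
```

```text
tcp [539.5  51.4 393.7] grasp now [540.4  52.2 221.7] rv [-0.005  0.005  0.005] shift [ -58.5 -395.4  -65.7] w 37.6
```

View pics/scene_5.png

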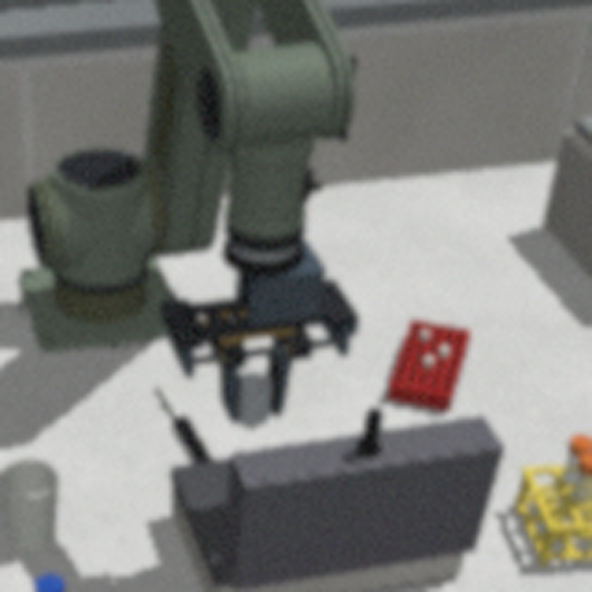

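The insert is held at crop (255,395), clear of the deck, and the hood is still open. Next I carry it over to the pad.

Request:
{"op": "jog_arm", "data": {
  "series": [
    [[-2,-15,0],[0,0,0],0.2],
    [[-7,-45,0],[0,0,0],0.2],
    [[-11,-75,0],[0,0,0],0.2],
    [[-16,-105,0],[0,0,0],0.2],
    [[-20,-135,0],[0,0,0],0.2]
  ]
}}

```text
time_s: 11.8
ee_pos: [519.2, -84.7, 395.1]
ee_rot: [-179.5, 0.3, -88.9]
force: [-0.4, -0.9, -0.4]
gripper_width: 37.2
```

Request:
{"op": "jog_arm", "data": {
  "series": [
    [[-4,-30,0],[0,0,0],0.2],
    [[-9,-60,0],[0,0,0],0.2],
    [[-13,-90,0],[0,0,0],0.2],
    [[-18,-120,0],[0,0,0],0.2],
    [[-22,-150,0],[0,0,0],0.2]
  ]
}}

```text
time_s: 12.22
ee_pos: [496.5, -236.1, 394.8]
ee_rot: [-179.6, 0.3, -88.9]
force: [0.1, 0.7, -1.7]
gripper_width: 37.4
```

Request:
{"op": "jog_arm", "data": {
  "series": [
    [[-4,-30,0],[0,0,0],0.2],
    [[-9,-60,0],[0,0,0],0.2],
    [[-13,-85,-10],[0,0,0],0.2],
    [[-16,-100,-25],[0,0,0],0.2],
    [[-17,-107,-40],[0,0,0],0.2]
  ]
}}

```text
time_s: 12.63
ee_pos: [478.9, -345.3, 354.3]
ee_rot: [-179.6, 0.2, -89.1]
force: [-0.3, 0.4, -1.0]
gripper_width: 37.6
```

```bash
python3 -c "
from h import *
corr(-88.7,[481,-344,156])"
```

```text
tcp [ 478.9 -345.3  354.3] grasp now [ 480.2 -344.6  182.3] rv [-0.004  0.008  0.006] shift [  2.1   1.3 -26.3] w 37.6
```

Request:
{"op": "jog_arm", "data": {
  "series": [
    [[1,1,-7],[0,0.01,0],0.2],
    [[1,1,-14],[0,0.01,0],0.2],
    [[1,1,-21],[0,0.01,0],0.2],
    [[1,1,-26],[0,0.01,0],0.2],
    [[1,1,-26],[0,0.01,0],0.2]
  ]
}}

```text
time_s: 13.05
ee_pos: [479.9, -343.5, 327.6]
ee_rot: [179.8, 0.3, -89.0]
force: [-0.2, -1.4, -1.9]
gripper_width: 37.5
```

Request:
{"op": "jog_arm", "data": {
  "series": [
    [[0,0,0],[0,0,0],0.2],
    [[0,0,0],[0,0,0],0.2],
    [[0,0,0],[0,0,0],0.2],
    [[0,0,0],[0,0,0],0.2],
    [[0,0,0],[0,0,0],0.2]
  ]
}}

```text
time_s: 13.47
ee_pos: [480.0, -343.5, 328.0]
ee_rot: [179.8, 0.3, -89.0]
force: [-0.1, 0.7, -0.0]
gripper_width: 37.4
```

```bash
python3 - <<'E'
from h import *
corr(-88.7,[481,-344,156])
for n,b in(('scene',(150,60,370,260)),('top',(110,100,350,260))):
    f=grab(n);a=f['pixels'][b[1]:b[3],b[0]:b[2],::-1]
    print(n,(proj(f,[481,-344,150])-b[:2])*3, (proj(f,[481,-344,12])-b[:2])*3)
    a=cv2.convertScaleAbs(a,alpha=1.6)
    cv2.imwrite(f'pics/{n}_6.png',cv2.resize(a,None,fx=3,fy=3,interpolation=cv2.INTER_CUBIC))
E
```

```text
tcp [ 480.  -343.5  328. ] grasp now [ 479.5 -342.7  156. ] rv [-0.005 -0.003  0.005] shift [ 1.  -0.5  0. ] w 37.4
scene [128.44321445 376.30903292] [141.09329354 454.49444733]
top [618.90928243 238.76688421] [604.81405166 266.5933262 ]
```

View pics/scene_6.png

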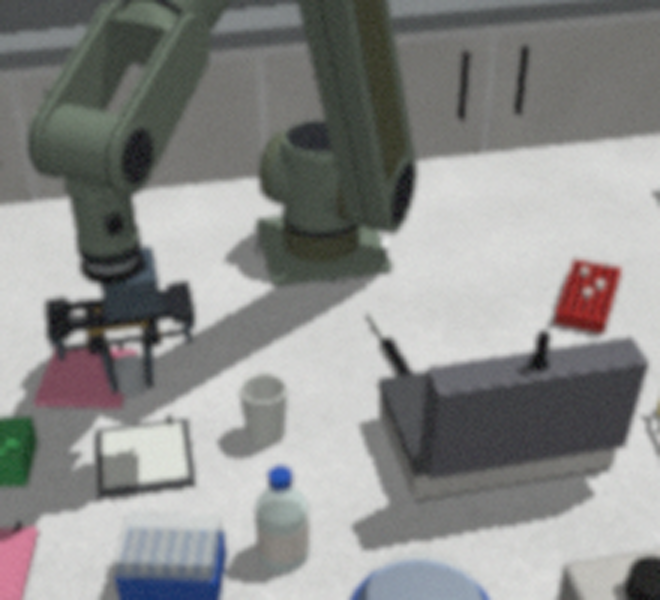

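View pics/top_6.png

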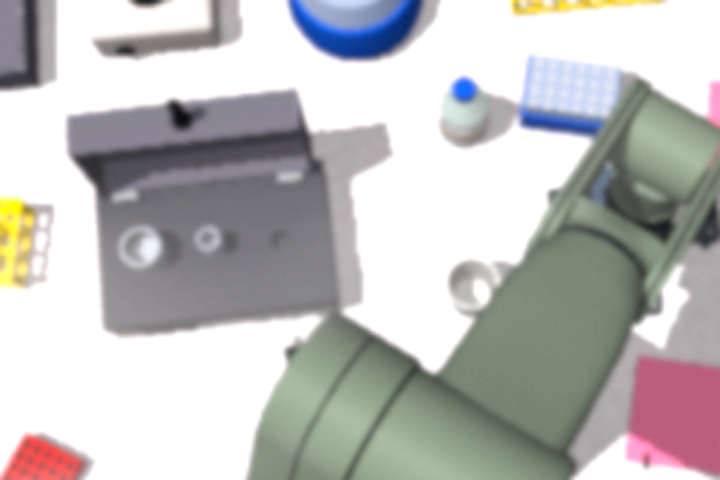

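The scene view shows the insert upright in the fingers at crop (130,373), against a predicted (128,376) for 150 mm above the pad centre. The top view shows the other two inserts in place, the right well empty, the hood open, and the cup, bottle and boxes unmoved. Handing in.

```bash
python3 -c "
from h import *
print(env.job_done())"
```

```text
the job is handed in; nothing more can be done
None
```

I swung the hood fully open by its handle and left it open, to about 1.65–1.7 rad judging from the handle's final position. I then drew the middle-size insert out of the right-hand well, where the gripper closed to 37.5 mm on the 38 mm cylinder. The job was handed in at about 13.5 s with the insert still held over the light pad; `env.job_done()` reports no verdict.

- **Insert position:** the grasp point read (479.5, -342.7, 156) mm against a measured pad centre of about (481, -344). That puts the insert's centre about 150 mm above the bench, within 0.3° of vertical. In the scene view it sat within 1–2 px of the predicted spot.
- **Rest of the bench:** the last pictures showed the other two inserts in their wells and the hood upright. The cup, bottle and tip box, and the parts of the pipette and green box in view, looked unmoved. I checked these by eye and did not re-measure them.
- **Disagreements:** some hood corners differed by up to 14 mm between the two camera views at first. I settled the heater's position by averaging several features, and the later insert measurements agreed with it to 2–3 mm. In the final top view the arm hid the pad and the insert, so the position there rests on the scene view and the arm's own readings.

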